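Clamp up a freshly glued walnut lipping with three toggle clamps

ROBOT

A 6-joint arm with a two-finger parallel gripper is mounted at the origin on a cart in front of the work surface, level with it; the furniture and walls round the work are solid. World frame = base frame: x ahead of the robot, y to its left, z up, the work surface at z = 0. Lengths are in mm, angles in rad, forces in N, time in s.
With the tool pointing down it reaches from about 275 to 750 mm from the base axis. Payload 10.2 kg.
Tool frame: the origin (TCP) lies at the centre of the arm's flange, where the gripper is bolted on; the fingertips stand 173 mm ahead of it and the grasp point (between the pads) lies 155 mm ahead of it; z points along the fingers, y is the line along which they close (so a half turn about z gives the same grasp; the last joint's range is limited). The gripper opens to 85 mm and grips with 20 to 120 N. Pads are 22 mm wide; open, the fingers measure 114 mm over their backs; the gripper's body (76 mm by 85 mm) begins 54 mm behind the grasp point. The pads swing forward as they close: fully open they stand 13 mm farther back than shut.
Start: joints at [-1.471, 0.313, 1.498, -0, 1.331, -0.223], TCP at [166.53, -497.896, 404.694] pointing down, gripper open.
Joint ranges: [-2.94, 2.94], [-0.97, 2.17], [0.19, 2.56], [-1.23, 4.37], [0.02, 3.11], [-2.88, 2.88]. Speed limits (rad/s): [2.39, 2.39, 3.01, 3.14, 3.14, 3.14].

INTERFACE

Orientations are given as a unit quaternion [w, x, y, z].
In Python, from rig import ctrl gives the robot as it stands.
- The arm moves only by the tool hand_motion, called after "Emit:" as name(argument=value, ...), one argument or row to a line, values as JSON. Schema: {"type":"object","properties":{"plan":{"type":"array","items":{"type":"array","items":{"type":"number"},"minItems":6,"maxItems":6},"minItems":1,"maxItems":8},"aperture":{"type":"number"},"grip_n":{"type":"number"},"only":{"type":"string"},"quiet":{"type":"boolean"},"lines":{"type":"string"}},"required":["plan"],"additionalProperties":false}. plan is a list of rows, 1 to 8 of them, each of 6 numbers: dx, dy, dz in a scale on which 1.0 is 0.5 m, then a rotation vector rx, ry, rz in normalised numbers (1 is pi rad); each row is the pose to reach, as a shift and turn from the pose commanded when the call began, along the tool's axes at that moment; what a row does not reach only later rows make up. A row lasts 1/10 s, in which the tool goes at most 50 mm and 0.15 rad, less where a joint would pass 70% of its speed; a pose out of reach is approached as far as the arm can. aperture is the opening from 0.0 (shut) to 1.0 (fully open), set as the call begins (left out keeps the last). The fingers move at their own pace and stop on an object; grip_n is the grip in N (left out, the last holds). Time passes only in rows, so rows that do not move let the fingers close. The tool returns the time, the measured TCP pose, the force, the opening and the grip force at its end. only (a regular expression) keeps the lines of the reply that match it, lines (a string "A,B") keeps lines A to B, and quiet returns only ok. Shift and turn numbers lie between -1 and 1, and a call with a number outside is refused. Input that does not fit is refused with a message, and nothing moves.
- ctrl.sense(): the state, without advancing time (a new reading comes with each control period).
- ctrl.capture(name): name is "scene" or "top" or "wrist"; returns the picture (384x512x3 uint8, red, green, blue); there is no depth.
- ctrl.calibration(name): a dict with "fx", "fy", "cx", "cy" (pixels), "position" and "attitude" of the camera in the world. Camera axes: x right, y down, z forward; pixel columns grow to the right and rows downward; lengths in mm; the calibration is good to about 2 mm. The wrist camera is an equidistant fisheye: a pixel r from the principal point sees the ray r / f radians off the axis. A picture is of the moment at which its call begins: read the wrist's pose just before it. calibration takes no time and is no camera call; for the wrist camera it gives the pose at the moment of the call.
- ctrl.finish_job(): hands the job in; it is judged then, once.
The state is a dict: "time_s": time; "joints": joint angles; "dq": joint speeds; "tau": joint torques, N m; "eef_pos": TCP position; "ee_rot": TCP orientation; "force": force on the tool from outside, world axes, zero at the start; "wrist_torque": the same for the moment, N m; "grip_width": opening from 0.0 (shut) to 1.0 (fully open); "grip_force": force on a finger pad.
Only numpy, scipy, OpenCV 4.12 (cv2) and the standard library are available. Lean on these libraries where they do the work, as an engineer would, in place of code of your own. Each camera call takes 0.05 s, during which the arm holds its last target. There are 200 camera calls.

TASK

A walnut lipping has just been glued and laid in front of the edge of a blank in the clamping jig. Close the three red toggle levers by pressing each one lightly all the way down with the fingertips, one after another: the middle one first, so that the lipping goes on square and the glue is driven outwards, then the one nearest the robot, then the farthest. Do not lift or carry anything, and leave the wood and everything else on the bench alone.

Things in the scene. Friction and masses are not known exactly. Their poses are not given: they have to be found in the camera images.
- jig: clamping jig fixed to the bench: ply base 296 x 200 x 15 mm, white bed, wooden fence at one end, three steel toggle clamps with red levers at the other. Origin: centre of the base's underside. x = the way the clamps push (robot's left); y along the clamps, roughly to the robot; z up. Lever pivots at x -120, z 51, y +64 (near), 0, -64 (far) mm, axes along y; levers point to -x and up
- middle_lever (a joint): middle red lever, rad: 0 = open, 0.73 rad above level; 0.66 = fully down on its stop, 0.07 rad above level; grows as it is pressed down. It stays where it is left and takes about 2 to 3 N at the grip; the soft red grip itself gives 1 mm per 2.5 N, at most 6 mm. Going down it pushes the clamp's rubber tip out by 11 mm
- near_lever (a joint): red lever nearest the robot; same values and feel as the middle one
- far_lever (a joint): red lever farthest from the robot; same values and feel as the middle one
- middle_grip (a point): centre of the upper face of the middle lever's red grip, 62 mm from the pivot; moves with the lever. The grip is 52 mm long (36 to 88 mm from the pivot), 20 mm wide, 14 mm thick; its upper face, unpressed, lies 7 mm above the line from the pivot. Neighbouring grips are 64 mm apart, so press with the fingers shut
- near_grip (a point): the same point on the lever nearest the robot
- far_grip (a point): the same point on the lever farthest from the robot
- lipping: loose dark walnut strip, 10 x 174 x 13 mm, lying on the white bed between the rubber clamp tips and the blank. Origin: centre of its underside; y along the strip
- panel: pale wooden blank, 123 x 166 x 10 mm, lying on the white bed against the fence. Origin: centre of its underside; x towards the fence, y along the edge that gets the lipping
- glue_bottle: cream glue bottle with a red nozzle, standing, 49 mm across and 138 mm tall, beyond the jig; a bystander. Origin: centre of its underside
- oil_bottle: small amber bottle with a black cap, 36 mm across, 54 mm tall, right of the jig; a bystander. Origin: centre of its underside
- mallet: small beech mallet lying left of the jig, 92 x 204 x 55 mm; a bystander. Origin: middle of its underside
- block_plane: black iron block plane left of the jig, 47 x 167 x 52 mm; a bystander. Origin: middle of its underside
- try_square: try square lying right of the jig, 168 x 100 x 17 mm; a bystander. Origin: middle of its underside
- moulding: short pale length of moulding lying beyond the jig, 14 x 160 x 11 mm; a bystander. Origin: middle of its underside

How it is judged:
By the outcome, as a careful person would: the job done as asked, in the order asked, and still so for the second after the job is handed in, with the robot touching nothing.
It also fails if it takes over 43 s, if anything falls off the work surface, if the arm or the gripper's body presses on something with over 40 N, if the wrist force passes 120 N, or if a joint passes its speed limit or range.

## Working session

There is one attempt and no reset: what is moved stays moved. The work goes in short steps, Python scripts to look and compute and a tool call to move; the robot and the scene stay as the last step left them, time stands still between calls to the robot, and variables do not carry over. Pictures are saved under pics/ and viewed, at most 10 in all, crops included, and the job is handed in when it is done.

```bash
mkdir -p pics; ls; python3 - <<'E'
from rig import ctrl
import cv2,numpy as np
for n in("scene","top"):
    im=ctrl.capture(n); np.save(f"pics/{n}0.npy",im); cv2.imwrite(f"pics/{n}0.png",cv2.cvtColor(im,cv2.COLOR_RGB2BGR)); print(n,ctrl.calibration(n))
print(ctrl.sense())
a=cv2.imread("pics/scene0.png");b=cv2.imread("pics/top0.png")
E
```

```text
pics
rig.py
scene {'fx': 414.14550549968584, 'fy': 414.14550549968584, 'cx': 252.90641606930026, 'cy': 194.20175988248556, 'position': array([-705.21983276, -736.92232792,  834.594283  ]), 'attitude': array([-0.44536418,  0.73169264, -0.44046373,  0.26882768])}
top {'fx': 361.1514632424929, 'fy': 361.1514632424929, 'cx': 258.2488840183427, 'cy': 191.58777246396295, 'position': array([ 454.88331631, -104.21446617, 1211.55902436]), 'attitude': array([ 0.03402984, -0.70415001,  0.70891998, -0.02114702])}
{'time_s': 0.1, 'joints': array([-1.47139624e+00,  3.13408518e-01,  1.49834086e+00, -9.01507184e-06,
        1.33105734e+00, -2.23403388e-01]), 'dq': array([-0.00159276, -0.00025267, -0.00056292, -0.00143668, -0.00170813,
        0.00097765]), 'tau': array([ 2.28981655e-03, -4.12898648e+01, -2.60144681e+01, -2.55855384e-04,
        2.95962163e-03, -4.52496408e-05]), 'eef_pos': array([ 166.52683715, -497.85677429,  404.19241162]), 'ee_rot': array([-6.06134970e-04,  9.87002637e-01,  1.60702915e-01,  3.32431999e-05]), 'force': array([ 0.77077608, -0.24404739,  0.26643479]), 'wrist_torque': array([ 0.0234541 ,  0.00784283, -0.02274259]), 'grip_force': 0.0, 'grip_width': 1.000208974145709}
```

View pics/scene0.png

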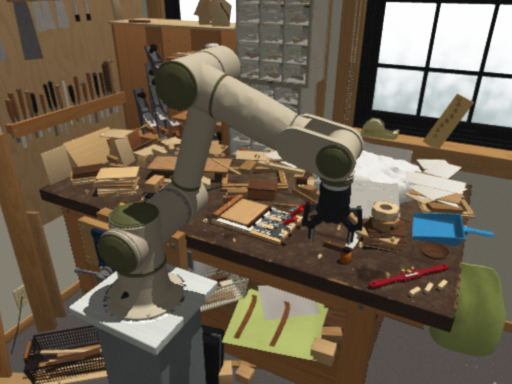

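View pics/top0.png

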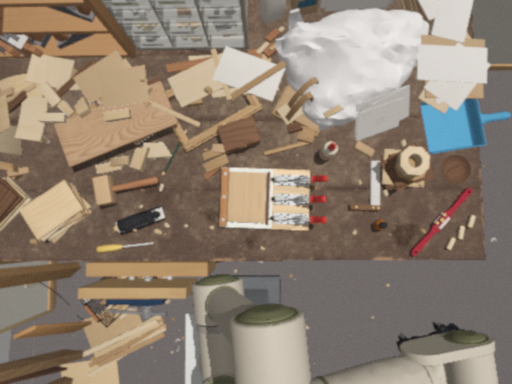

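Top view: the red grips are at about (320,179) far, (318,199) middle and (318,220) near, pointing right (world −y). In the scene view they are near (295,213), partly behind the gripper. I'll get the red masks and the jig corners numerically.

```bash
cat >h.py <<'E'
import numpy as np,cv2
from rig import ctrl
from scipy.spatial.transform import Rotation as R
def rot(q): return R.from_quat(np.r_[q[1:],q[0]]).as_matrix()
def ray(c,uv):
    d=np.array([(uv[0]-c['cx'])/c['fx'],(uv[1]-c['cy'])/c['fy'],1.]); return rot(c['attitude'])@d
def plane(c,uv,z):
    d=ray(c,uv); p=np.array(c['position']); return p+d*(z-p[2])/d[2]
def wray(c,uv):
    v=np.array([uv[0]-c['cx'],uv[1]-c['cy']]);r=np.hypot(*v);t=r/c['fx']
    return rot(c['attitude'])@np.r_[v/max(r,1e-9)*np.sin(t),np.cos(t)]
def meet(ps,ds):
    A=0;b=0
    for p,d in zip(ps,ds):
        d=d/np.linalg.norm(d);M=np.eye(3)-np.outer(d,d);A=A+M;b=b+M@p
    x=np.linalg.solve(A,b); return x,[np.linalg.norm(np.cross(x-p,d/np.linalg.norm(d))) for p,d in zip(ps,ds)]
def red(im,box,s=130,v=90):
    h=cv2.cvtColor(im,cv2.COLOR_RGB2HSV); m=(((h[...,0]<7)|(h[...,0]>172))&(h[...,1]>s)&(h[...,2]>v)).astype(np.uint8)
    k=np.zeros_like(m);x0,y0,x1,y1=box;k[y0:y1,x0:x1]=1;return m*k
E
python3 - <<'E'
from h import *
out=[]
for n,b in(("scene",(270,190,315,250)),("top",(300,165,345,235))):
    im=np.load(f"pics/{n}0.npy");m=red(im,b);c=ctrl.calibration(n)
    k,l,s,ce=cv2.connectedComponentsWithStats(m)
    for i in range(1,k):
        if s[i,4]>8: print(n,s[i],ce[i].round(1), plane(c,ce[i],85).round(1))
    x0,y0,x1,y1=(190,170,330,260) if n=="scene" else (210,155,350,240)
    p=cv2.cvtColor(im[y0:y1,x0:x1],cv2.COLOR_RGB2BGR); out.append(cv2.resize(p,None,fx=5.5,fy=5.5 if n=='top' else 5.5,interpolation=cv2.INTER_CUBIC))
cv2.imwrite("pics/c_top.png",out[1])
c=ctrl.calibration("wrist");print(c)
im=ctrl.capture("wrist");cv2.imwrite("pics/w0.png",cv2.cvtColor(im,cv2.COLOR_RGB2BGR))
E
```

```text
scene [290 204  15  12  62] [298.4 209. ] [ 551.8 -263.    85. ]
scene [283 216  14   8  55] [289.7 219.9] [ 465.2 -265.7   85. ]
top [311 175  17   8 108] [319.1 178.3] [ 583.4 -274.5   85. ]
top [310 195  17   8 107] [317.7 198.5] [ 520.1 -269.    85. ]
top [310 216  17   8 117] [318.  219.1] [ 456.  -268.7   85. ]
{'fx': 297.3186396354542, 'fy': 297.3186396354542, 'cx': 258.2228109697996, 'cy': 194.36728022472622, 'position': array([ 244.54344738, -470.96848692,  373.61258363]), 'attitude': array([ 0.1306785 ,  0.80085542, -0.57669113, -0.09476852])}
```

View pics/c_top.png

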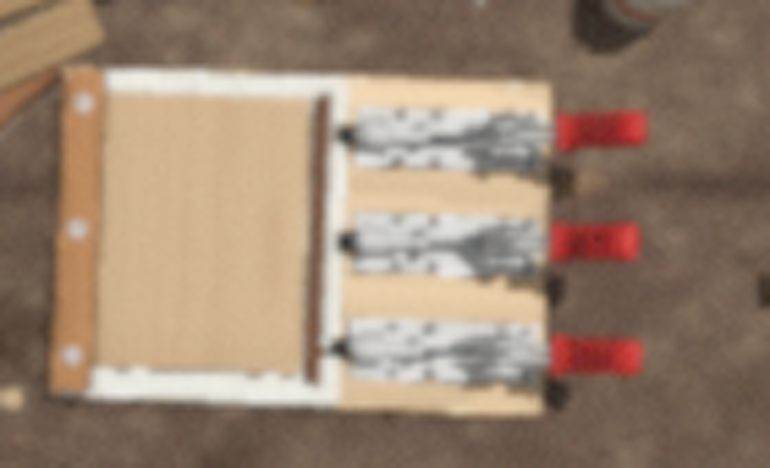

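View pics/w0.png

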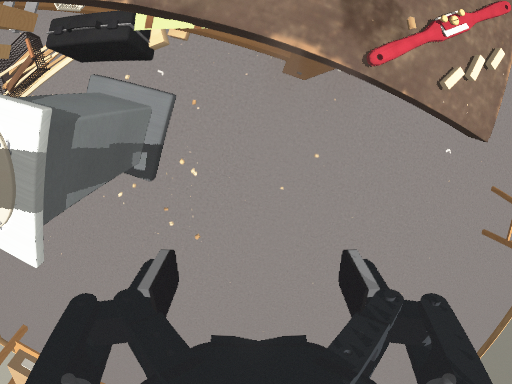

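Crop of the top view: the jig is turned about 0.03–0.045 rad. The lipping strip is at crop x≈320, the clamp tips are at about (345,135/243/350), and the grips at (600,130), (597,243), (597,356). The wrist view shows only the floor for now. I'll shut the fingers and move above the levers to take stereo wrist views.

Units first: shifts go in shares of 0.5 m and turns go in shares of pi rad. So 313 mm is 0.626, 280 mm is 0.56, 0.36 rad is 0.1146.

Emit:
hand_motion(
  plan=[
    [0.08,-0.026,0,0,0,0.0159],
    [0.16,-0.052,0,0,0,0.0318],
    [0.24,-0.078,0,0,0,0.0477],
    [0.32,-0.104,0,0,0,0.0637],
    [0.4,-0.13,0,0,0,0.0796],
    [0.48,-0.156,0,0,0,0.0955],
    [0.56,-0.182,0,0,0,0.1146],
    [0.626,-0.208,0,0,0,0.1146],
  ],
  aperture=0.0,
  grip_n=20,
)

```text
time_s: 0.95
eef_pos: [431.8, -298.5, 404.5]
ee_rot: [-0.0, 1.0, -0.019, -0.0]
force: [-0.0, -1.3, -0.6]
grip_width: 0.003
grip_force: 0.0
```

Emit:
hand_motion(
  plan=[
    [0,0,0,0,0,0],
    [0,0,0,0,0,0],
    [0,0,0,0,0,0],
  ],
)

```text
time_s: 1.25
eef_pos: [429.8, -300.5, 404.6]
ee_rot: [-0.0, 1.0, -0.019, -0.0]
force: [-0.1, -0.1, -0.4]
grip_width: 0.001
grip_force: 0.0
```

```bash
python3 - <<'E'
from h import *
c=ctrl.calibration("wrist");im=ctrl.capture("wrist");np.save("pics/w1.npy",im)
cv2.imwrite("pics/w1.png",cv2.cvtColor(im,cv2.COLOR_RGB2BGR));import pickle;pickle.dump(c,open("pics/w1.pkl","wb"));print(c,ctrl.sense()['ee_rot'],ctrl.sense()['grip_width'])
E
```

```text
{'fx': 297.3186396354542, 'fy': 297.3186396354542, 'cx': 258.2228109697996, 'cy': 194.36728022472622, 'position': array([ 512.04086584, -302.86589734,  373.91367836]), 'attitude': array([-0.11209574, -0.68429151,  0.71104214,  0.11661369])} [-2.91211664e-05  9.99814228e-01 -1.92741411e-02 -1.27406243e-04] 0.0010977121745215934
```

View pics/w1.png

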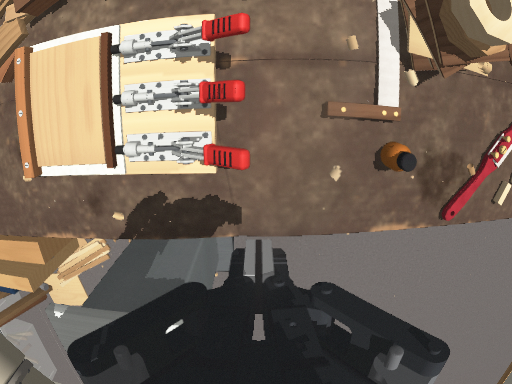

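Wrist view: the three levers are clear, with red grips at about (226,27) far, (222,91) middle and (227,156) near. The oil bottle is at (395,157), the try square at (365,85). I'll take a second view 85 mm away for triangulation.

To row units: -60 mm is -0.12, -30 mm is -0.06.

Emit:
hand_motion(
  plan=[
    [0.06,-0.06,0,0,0,0],
    [0.12,-0.12,0,0,0,0],
    [0.12,-0.12,0,0,0,0],
    [0.12,-0.12,0,0,0,0],
  ],
)

```text
time_s: 1.7
eef_pos: [492.4, -242.5, 404.5]
ee_rot: [0.0, 1.0, -0.018, -0.0]
force: [-0.6, -0.1, -0.3]
grip_width: 0.004
grip_force: 0.0
```

```bash
python3 - <<'E'
from h import *
import pickle
c2=ctrl.calibration("wrist");im2=ctrl.capture("wrist");np.save("pics/w2.npy",im2)
cv2.imwrite("pics/w2.png",cv2.cvtColor(im2,cv2.COLOR_RGB2BGR));pickle.dump(c2,open("pics/w2.pkl","wb"))
def blobs(im,box,a):
    m=cv2.morphologyEx(red(im,box),cv2.MORPH_CLOSE,np.ones((5,5)));k,l,s,ce=cv2.connectedComponentsWithStats(m);r=[]
    for i in range(1,k):
        if s[i,4]>a:
            cn=max(cv2.findContours((l==i).astype(np.uint8),0,2)[0],key=cv2.contourArea);b=cv2.minAreaRect(cn)
            r.append((b[0],s[i][:5]));
    return sorted(r,key=lambda q:q[0][1])
c1=pickle.load(open("pics/w1.pkl","rb"));im1=np.load("pics/w1.npy");ct=ctrl.calibration("top")
B1=blobs(im1,(180,0,300,200),200);B2=blobs(im2,(180,0,400,330),200);BT=blobs(np.load("pics/top0.npy"),(300,165,345,235),50)
for B in(B1,B2,BT):print([(np.round(b[0],1),b[1]) for b in B])
for a,b,t in zip(B1,B2,BT):
    print(meet([c1['position'],c2['position']],[wray(c1,a[0]),wray(c2,b[0])]), meet([c1['position'],c2['position'],ct['position']],[wray(c1,a[0]),wray(c2,b[0]),ray(ct,t[0])]))
E
```

```text
[(array([225.4,  26.4]), array([202,  13,  48,  28, 982], dtype=int32)), (array([221.5,  90.9]), array([199,  80,  46,  23, 967], dtype=int32)), (array([226. , 156.6]), array([203, 144,  47,  26, 957], dtype=int32))]
[(array([289.5,  87.5]), array([ 264,   77,   52,   22, 1065], dtype=int32)), (array([285.2, 153.5]), array([ 261,  140,   50,   28, 1021], dtype=int32)), (array([285.7, 213.2]), array([263, 199,  47,  30, 922], dtype=int32))]
[(array([319. , 178.3]), array([311, 175,  17,   8, 109], dtype=int32)), (array([318. , 198.5]), array([310, 195,  17,   8, 109], dtype=int32)), (array([318. , 219.5]), array([310, 216,  17,   8, 119], dtype=int32))]
(array([ 583.68544703, -274.65867268,   88.40236083]), [np.float64(0.007778535020913644), np.float64(0.007778535020909791)]) (array([ 583.63096272, -274.42482656,   87.02675765]), [np.float64(0.39546110378610416), np.float64(0.39492025205246334), np.float64(0.6871315995028836)])
(array([ 520.34475657, -268.80079044,   92.31073383]), [np.float64(0.06111236252547721), np.float64(0.06111236252540492)]) (array([ 520.09048883, -268.85941578,   91.62161503]), [np.float64(0.3297730371089464), np.float64(0.088866989764044), np.float64(0.41437142803871785)])
(array([ 456.0776976 , -269.00534835,   87.0897434 ]), [np.float64(0.1585711259073305), np.float64(0.15857112590737613)]) (array([ 455.16529245, -268.90619642,   84.5550903 ]), [np.float64(0.4398598993189913), np.float64(0.42274026898924855), np.float64(0.31777596858885876)])
```

View pics/w2.png

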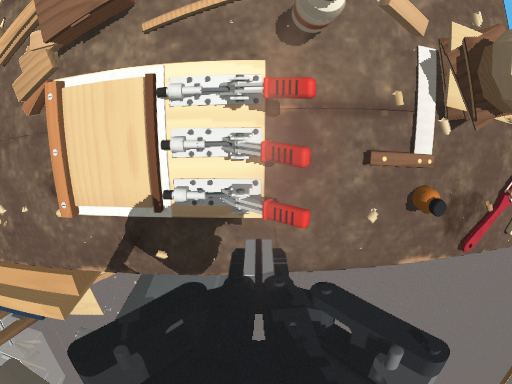

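Second view: the grips are at (289,87), (285,153), (286,213), the base's right corners at about (265,61) and (264,217). The far bottle is at (320,12). I'll check the jig's pose from its base corners, and the glue bottle.

```bash
python3 - <<'E'
from h import *
import pickle
c1,c2=[pickle.load(open(f"pics/w{i}.pkl","rb")) for i in(1,2)];ct=ctrl.calibration("top")
def wp(c,uv,z):
    d=wray(c,uv);return c['position']+d*(z-c['position'][2])/d[2]
print("w1",wp(c1,(216,172.5),15),"w2",wp(c2,(265.5,61),15),wp(c2,(264.5,217),15))
print("top",[plane(ct,p,15).round(1) for p in((310,169.9),(309.1,230.3),(219,226.8))])
# base edge line: wood/bench boundary in w2 and top
print("bottle base w2",wp(c2,(320,30),5)," top base/nozzle",plane(ct,(325,158),10),plane(ct,(333,147),138))
for n in("w1","w2"):
    im=np.load(f"pics/{n}.npy");c=dict(w1=c1,w2=c2)[n];h=cv2.cvtColor(im,cv2.COLOR_RGB2HSV)
    # grip far-end and pivot-side points: extremes of blob along its long axis
    m=cv2.morphologyEx(red(im,(180,0,400,330)),cv2.MORPH_CLOSE,np.ones((5,5)));k,l,s,ce=cv2.connectedComponentsWithStats(m)
    for i in range(1,k):
        if s[i,4]>200:
            b=cv2.boxPoints(cv2.minAreaRect(np.argwhere(l==i)[:,::-1].astype(np.float32)));o=b[np.argsort(b[:,0])]
            print(n,ce[i].round(1),"left mid",o[:2].mean(0).round(1),"right mid",o[2:].mean(0).round(1))
E
```

```text
w1 [ 422.15339444 -246.38293094   15.        ] w2 [ 618.85364458 -255.0098128    15.        ] [ 422.17662628 -247.32679421   15.        ]
top [array([ 619.7, -255.5,   15. ]), array([ 419.6, -249.1,   15. ]), array([432.8,  47.8,  15. ])]
bottle base w2 [ 660.19968497 -323.83335774    5.        ]  top base/nozzle [ 660.1523282  -306.95818113   10.        ] [ 671.39870677 -309.95747702  138.        ]
w1 [225.4  26.3] left mid [200.7  31.4] right mid [250.1  21.5]
w1 [221.6  91. ] left mid [198.7  91.6] right mid [244.3  90.1]
w1 [226.5 156.5] left mid [202.1 153.3] right mid [249.8 159.9]
w2 [289.7  87.1] left mid [264.   87.5] right mid [315.   87.5]
w2 [285.4 153.7] left mid [260.1 149.6] right mid [310.2 157.5]
w2 [285.7 213.6] left mid [261.7 207.7] right mid [309.7 218.7]
```

Jig yaw is about 0.039 rad. The pivots are at roughly mid (521.6,-223), near (457.7,-221) and far (585.5,-226). The triangulated grip centres (z≈88–92) agree with fully open levers. The glue bottle's near edge is at x≈637, which leaves clearance. I'll go above the middle grip first, with the tip at z≈125.

To row units: 106 mm is 0.212, 28.4 mm is 0.0568.

Emit:
hand_motion(
  plan=[
    [0.0568,0.0314,0.04,0,0,0],
    [0.0568,0.0314,0.11,0,0,0],
    [0.0568,0.0314,0.18,0,0,0],
    [0.0568,0.0314,0.212,0,0,0],
    [0.0568,0.0314,0.212,0,0,0],
    [0.0568,0.0314,0.212,0,0,0],
  ],
)

```text
time_s: 2.35
eef_pos: [519.9, -260.0, 299.6]
ee_rot: [0.0, 1.0, -0.019, 0.0]
force: [-0.0, -0.6, -0.0]
grip_width: 0.001
grip_force: 0.0
```

Emit:
hand_motion(
  plan=[
    [0,0,0.008,0,0,0],
    [0,0,0.016,0,0,0],
    [0,0,0.024,0,0,0],
    [0,0,0.032,0,0,0],
    [0,0,0.032,0,0,0],
  ],
)

```text
time_s: 2.85
eef_pos: [520.3, -258.9, 282.1]
ee_rot: [-0.0, 1.0, -0.019, -0.0]
force: [-0.4, -0.2, 0.2]
grip_width: 0.001
grip_force: 0.0
```

To row units: 20 mm is 0.04, 15 mm is 0.03.

Emit:
hand_motion(
  plan=[
    [0,0.002,0.01,0,0,0],
    [0,0.004,0.02,0,0,0],
    [0,0.008,0.03,0,0,0],
    [0,0.012,0.04,0,0,0],
    [0,0.012,0.04,0,0,0],
  ],
)

```text
time_s: 3.35
eef_pos: [520.1, -265.3, 262.1]
ee_rot: [-0.0, 1.0, -0.019, -0.0]
force: [0.2, -0.0, 0.8]
grip_width: -0.001
grip_force: 0.5
```

Emit:
hand_motion(
  plan=[
    [0,0.004,0.012,0,0,0],
    [0,0.008,0.024,0,0,0],
    [0,0.012,0.036,0,0,0],
    [0,0.016,0.046,0,0,0],
    [0,0.016,0.046,0,0,0],
    [0,0.016,0.046,0,0,0],
  ],
)

```text
time_s: 3.95
eef_pos: [519.7, -272.9, 239.3]
ee_rot: [-0.0, 1.0, -0.019, -0.0]
force: [-1.0, -0.9, 0.1]
grip_width: -0.001
grip_force: 0.0
```

```bash
python3 - <<'E'
from h import *
im=ctrl.capture("wrist");t=ctrl.capture("top");
a=cv2.resize(im[40:280,120:420],None,fx=2,fy=2,interpolation=2);b=cv2.resize(t[155:240,280:350],None,fx=2.8,fy=5.64)
cv2.imwrite("pics/m1.png",cv2.cvtColor(a,cv2.COLOR_RGB2BGR));print(ctrl.sense()['force'],ctrl.sense()['eef_pos'])
E
```

```text
[ 0.40570765  0.08650634 -1.00351526] [ 519.76694029 -272.8150265   239.50351726]
```

View pics/m1.png

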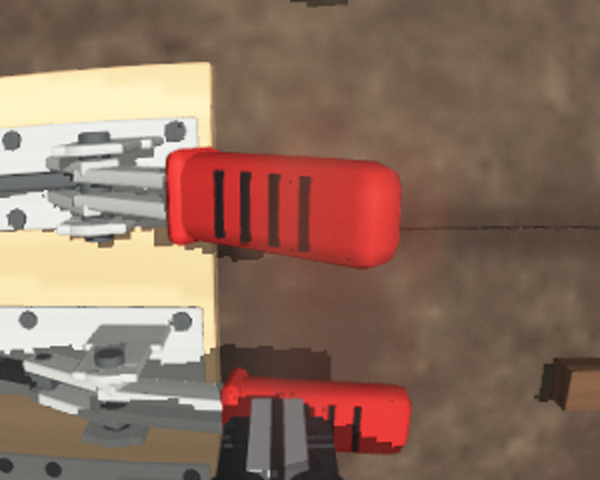

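The picture shows the fingertips at crop (277,430) on the inner half of the middle grip. That lever is now nearly flat, while the far one at (285,205) is still open. I'll keep pressing until the stop shows in the force.

To row units: 4 mm is 0.008, 3 mm is 0.006.

Emit:
hand_motion(
  plan=[
    [0,0.004,0.004,0,0,0],
    [0,0.006,0.008,0,0,0],
    [0,0.006,0.008,0,0,0],
    [0,0.006,0.008,0,0,0],
  ],
)

```text
time_s: 4.45
eef_pos: [519.7, -276.0, 235.7]
ee_rot: [-0.0, 1.0, -0.019, -0.0]
force: [0.4, 1.3, 1.4]
grip_width: 0.0
grip_force: 0.5
```

Emit:
hand_motion(
  plan=[
    [0,0,0.002,0,0,0],
    [0,0,0.004,0,0,0],
    [0,0,0.004,0,0,0],
    [0,0,0.004,0,0,0],
  ],
)

```text
time_s: 4.85
eef_pos: [519.8, -276.1, 233.9]
ee_rot: [0.0, 1.0, -0.019, 0.0]
force: [-0.2, -0.3, 3.4]
grip_width: 0.004
grip_force: 1.7
```

To row units: 2 mm is 0.004, 1 mm is 0.002.

Emit:
hand_motion(
  plan=[
    [0,0,0.002,0,0,0],
    [0,0,0.004,0,0,0],
    [0,0,0.004,0,0,0],
    [0,0,0.004,0,0,0],
  ],
)

```text
time_s: 5.25
eef_pos: [519.8, -276.1, 232.2]
ee_rot: [0.0, 1.0, -0.019, 0.0]
force: [-1.5, 0.1, 7.3]
grip_width: 0.002
grip_force: 3.4
```

```bash
python3 - <<'E'
from h import *
import time
for i in range(3):
    im=ctrl.capture("top");print(ctrl.sense()['force'])
E
```

```text
[-1.53581666 -0.46004292  6.77522558]
[-1.92986942  0.58585042  7.09389734]
[-1.65567897  0.60951911  6.33272404]
```

The force rises about 2.1 N/mm, which is the soft grip's stiffness. The surface works out at z≈62, so the middle lever is on its stop. I'll lift, shift to the near lever and approach it.

To row units: -66 mm is -0.132, -64 mm is -0.128.

Emit:
hand_motion(
  plan=[
    [0,0,-0.02,0,0,0],
    [0,0,-0.07,0,0,0],
    [0,0,-0.132,0,0,0],
    [-0.06,-0.016,-0.132,0,0,0],
    [-0.128,-0.034,-0.132,0,0,0],
    [-0.128,-0.034,-0.132,0,0,0],
    [-0.128,-0.034,-0.132,0,0,0],
  ],
)

```text
time_s: 6.1
eef_pos: [456.3, -256.7, 298.2]
ee_rot: [0.0, 1.0, -0.019, 0.0]
force: [0.3, -0.3, -0.8]
grip_width: 0.002
grip_force: 0.0
```

```bash
python3 - <<'E'
from h import *
import pickle
s=ctrl.sense();c=ctrl.calibration("wrist");im=ctrl.capture("wrist");np.save("pics/n1.npy",im);pickle.dump(c,open("pics/n1.pkl","wb"))
m=cv2.morphologyEx(red(im,(100,0,500,330)),cv2.MORPH_CLOSE,np.ones((5,5)));k,l,st,ce=cv2.connectedComponentsWithStats(m)
for i in range(1,k):
    if st[i,4]>200:print(st[i],ce[i])
for nm,p in dict(mid_down=(519.4,-223.2-88*np.cos(.07),51+88*np.sin(.07)),mid_up=(519.4,-223.2-88*np.cos(.73),51+88*np.sin(.73))).items():
    v=rot(c['attitude']).T@(np.array(p)-c['position']);t=np.arctan2(np.hypot(v[0],v[1]),v[2]);print(nm,"end predicted px",c['cx']+c['fx']*t*v[0]/np.hypot(v[0],v[1]),c['cy']+c['fx']*t*v[1]/np.hypot(v[0],v[1]))
print(s['eef_pos'],s['force'])
E
```

```text
[ 241    3   84   43 2697] [282.48683723  23.86466444]
[ 257  108   75   31 2088] [293.24664751 123.46886973]
[ 242  201   75   48 2267] [278.6237318  224.87781209]
mid_down end predicted px 331.5408429721112 123.67324710845483
mid_up end predicted px 314.8991628697726 132.52916559077323
[ 456.3334476  -256.67728687  298.19072975] [ 0.27439918 -0.25006661 -0.83489199]
```

The middle grip's end is seen at column 332, and 331.5 was predicted for fully down, so it is confirmed closed. Now the near lever.

To row units: 36 mm is 0.072, 31 mm is 0.062.

Emit:
hand_motion(
  plan=[
    [0,0,0.016,0,0,0],
    [0,0,0.032,0,0,0],
    [0,0.002,0.042,0,0,0],
    [0,0.004,0.052,0,0,0],
    [0,0.008,0.062,0,0,0],
    [0,0.012,0.072,0,0,0],
    [0,0.012,0.072,0,0,0],
  ],
)

```text
time_s: 6.85
eef_pos: [456.2, -262.9, 261.2]
ee_rot: [-0.0, 1.0, -0.019, -0.0]
force: [1.4, -0.3, 1.0]
grip_width: -0.002
grip_force: 0.4
```

Emit:
hand_motion(
  plan=[
    [0,0.004,0.012,0,0,0],
    [0,0.008,0.024,0,0,0],
    [0,0.012,0.036,0,0,0],
    [0,0.016,0.046,0,0,0],
    [0,0.02,0.05,0,0,0],
    [0,0.022,0.054,0,0,0],
    [0,0.022,0.054,0,0,0],
    [0,0.022,0.054,0,0,0],
  ],
)

```text
time_s: 7.65
eef_pos: [455.7, -273.5, 234.7]
ee_rot: [-0.0, 1.0, -0.019, -0.0]
force: [-1.2, 1.6, 2.0]
grip_width: -0.002
grip_force: 0.8
```

Emit:
hand_motion(
  plan=[
    [0,0,0.002,0,0,0],
    [0,0,0.004,0,0,0],
    [0,0,0.006,0,0,0],
    [0,0,0.006,0,0,0],
    [0,0,0.006,0,0,0],
  ],
)

```text
time_s: 8.15
eef_pos: [455.8, -273.7, 232.1]
ee_rot: [0.0, 1.0, -0.019, 0.0]
force: [-1.5, 2.6, 6.8]
grip_width: -0.001
grip_force: 3.4
```

The near lever shows the same stop signature: 6.8 N at tip z 59. On to the far lever.

To row units: 128 mm is 0.256, 85 mm is 0.17.

Emit:
hand_motion(
  plan=[
    [0,0,-0.02,0,0,0],
    [0,0,-0.07,0,0,0],
    [0,0,-0.132,0,0,0],
    [0.08,-0.01,-0.132,0,0,0],
    [0.17,-0.022,-0.132,0,0,0],
    [0.256,-0.034,-0.132,0,0,0],
    [0.256,-0.034,-0.132,0,0,0],
    [0.256,-0.034,-0.132,0,0,0],
  ],
)

```text
time_s: 8.95
eef_pos: [584.6, -261.1, 297.3]
ee_rot: [-0.0, 1.0, -0.018, -0.0]
force: [-0.5, 0.3, -0.3]
grip_width: 0.002
grip_force: 0.0
```

Emit:
hand_motion(
  plan=[
    [0,0,0.016,0,0,0],
    [0,0,0.032,0,0,0],
    [0,0.002,0.042,0,0,0],
    [0,0.004,0.052,0,0,0],
    [0,0.008,0.062,0,0,0],
    [0,0.012,0.072,0,0,0],
    [0,0.012,0.072,0,0,0],
  ],
)

```text
time_s: 9.65
eef_pos: [584.0, -267.7, 261.2]
ee_rot: [-0.0, 1.0, -0.019, -0.0]
force: [0.4, -0.1, -0.3]
grip_width: 0.003
grip_force: 0.5
```

Emit:
hand_motion(
  plan=[
    [0,0.004,0.012,0,0,0],
    [0,0.008,0.024,0,0,0],
    [0,0.012,0.036,0,0,0],
    [0,0.016,0.046,0,0,0],
    [0,0.02,0.05,0,0,0],
    [0,0.022,0.054,0,0,0],
    [0,0.022,0.054,0,0,0],
    [0,0.022,0.054,0,0,0],
  ],
)

```text
time_s: 10.45
eef_pos: [583.6, -278.3, 234.7]
ee_rot: [-0.0, 1.0, -0.019, -0.0]
force: [-0.1, 1.3, 1.3]
grip_width: 0.003
grip_force: 0.8
```

Emit:
hand_motion(
  plan=[
    [0,0,0.002,0,0,0],
    [0,0,0.004,0,0,0],
    [0,0,0.006,0,0,0],
    [0,0,0.006,0,0,0],
    [0,0,0.006,0,0,0],
  ],
)

```text
time_s: 10.95
eef_pos: [583.7, -278.4, 232.3]
ee_rot: [0.0, 1.0, -0.019, 0.0]
force: [-2.3, 2.6, 5.9]
grip_width: 0.003
grip_force: 3.3
```

To row units: 1 mm is 0.002.

Emit:
hand_motion(
  plan=[
    [0,0,0.002,0,0,0],
    [0,0,0.002,0,0,0],
    [0,0,0.002,0,0,0],
  ],
)

```text
time_s: 11.25
eef_pos: [583.7, -278.4, 231.5]
ee_rot: [0.0, 1.0, -0.019, 0.0]
force: [-3.0, 1.3, 8.1]
grip_width: -0.002
grip_force: 4.0
```

Emit:
hand_motion(
  plan=[
    [0,0,-0.02,0,0,0],
    [0,0,-0.09,0,0,0],
    [0,0,-0.17,0,0,0],
    [-0.08,0,-0.25,0,0,0],
    [-0.16,0,-0.33,0,0,0],
    [-0.22,0,-0.344,0,0,0],
    [-0.22,0,-0.344,0,0,0],
    [-0.22,0,-0.344,0,0,0],
  ],
)

```text
time_s: 12.05
eef_pos: [473.5, -274.4, 403.4]
ee_rot: [0.0, 1.0, -0.019, 0.001]
force: [0.5, 0.4, 0.9]
grip_width: 0.004
grip_force: 0.0
```

```bash
python3 - <<'E'
from h import *
c=ctrl.calibration("wrist");im=ctrl.capture("wrist")
cv2.imwrite("pics/e1.png",cv2.cvtColor(cv2.resize(im[:250,:400],None,fx=2,fy=2,interpolation=2),cv2.COLOR_RGB2BGR))
m=cv2.morphologyEx(red(im,(150,0,400,330)),cv2.MORPH_CLOSE,np.ones((5,5)));k,l,st,ce=cv2.connectedComponentsWithStats(m)
for i in range(1,k):
    if st[i,4]>200:print(st[i],ce[i].round(1))
for j in(-64,0,64):
  for a in(.07,.15):
    r=88;p=np.array([521.6+j-.039*r,-223.2-.039*j-r*np.cos(a),51+r*np.sin(a)])
    v=rot(c['attitude']).T@(p-c['position']);q=np.hypot(v[0],v[1]);t=np.arctan2(q,v[2]);print(j,a,(c['cx']+c['fx']*t*v[0]/q).round(1),(c['cy']+c['fx']*t*v[1]/q).round(1))
E
```

```text
[240  62  52  21 965] [265.5  72. ]
[241 121  50  22 937] [265.  131.6]
[241 178  49  21 865] [264.4 188.7]
-64 0.07 289.8 189.6
-64 0.15 289.8 191.6
0 0.07 291.4 132.4
0 0.15 291.4 133.2
64 0.07 292.3 72.6
64 0.15 292.3 72.0
```

View pics/e1.png

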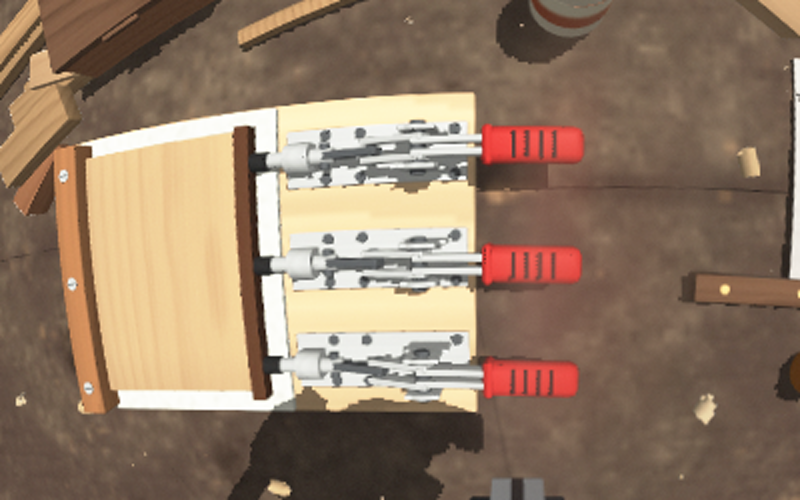

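All three grips, at (533,145), (532,265) and (532,378), lie flat and alike. The rubber tips press the lipping tight against the blank along its whole length, and the robot is clear.

```bash
python3 -c "
from rig import ctrl
print(ctrl.finish_job())"
```

```text
the job is handed in; nothing more can be done
None
```

All three levers are pressed fully down in the order middle, near, far; the lipping sits tight against the blank, the robot is clear, and the job was handed in at about 12 s.

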